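# Stand the yellow tabletop in the drying rack

## Robot

A 6-joint arm with a two-finger parallel gripper is mounted at the origin on the work surface. World frame = base frame: x ahead of the robot, y to its left, z up, the work surface at z = 0. Lengths are in mm, angles in rad, forces in N, time in s.
With the tool pointing down it reaches from about 325 to 850 mm from the base axis. Payload 4.4 kg.
Tool frame: the origin (TCP) lies on the centre line of the jaws, within the pads' length; the fingertips stand 11 mm ahead of it and the grasp point (between the pads) lies 8 mm behind it; z points along the fingers, y is the line along which they close (so a half turn about z gives the same grasp; the last joint's range is limited). The gripper opens to 94 mm and grips with 3 to 60 N. Pads are 16 mm wide; open, the fingers measure 119 mm over their backs; the gripper's body (75 mm by 177 mm) begins 78 mm behind the grasp point.
Start: joints at [1.165, 0.207, 1.542, -0, 1.393, -0.15], TCP at [144.939, 556.435, 216.447] pointing down, gripper open.
Joint ranges: [-2.73, 2.73], [-0.86, 2.22], [0.23, 2.46], [-1.11, 4.25], [0.08, 2.63], [-2.82, 2.82]. Speed limits (rad/s): [2.79, 2.79, 3.14, 3.14, 3.14, 3.14].

## Interface

Orientations are given as a unit quaternion [w, x, y, z].
In Python, from rig import env gives the robot as it stands. The module is installed in compiled form; this text tells all that it offers.
- The arm moves only by the shell command python3 -m creep 'ROWS' [OPENING] [FORCE]. ROWS is JSON, a list of rows, each a list of 2 entries, a list of its own where there are three numbers: the shift along the tool's x, y, z in m, then the turn, a rotation vector about the tool's x, y, z in degrees. In form: [[[tx, ty, tz], [rx, ry, rz]], ...]. A call has 1 to 10 rows; each row is the pose to reach, as a shift and turn from the pose commanded when the call began, along the tool's axes at that moment; what a row does not reach only later rows make up. A row lasts 1/8 s, in which the tool goes at most 62.5 mm and 10.7 degrees, less where a joint would pass 70% of its speed; a pose out of reach is approached as far as the arm can. A call with a gripper value outside its range is refused whole. OPENING is the closure, from -1 (fully open) to 1 (shut), set as the call begins (- or left out, the last holds). The fingers move at their own pace and stop on an object; FORCE is the grip in N (left out, the last holds). Time passes only in rows, so rows that repeat a pose let the fingers close. It gives the time, the measured TCP pose, the force, the opening and the grip force at its end, in the units of the state.
- env.state(): the state, without advancing time (a new reading comes with each control period).
- env.snapshot(name): name is "scene" or "side" or "wrist"; returns a dict with "pixels" (420x560x3 uint8, blue, green, red), "fx", "fy", "cx", "cy" (pixels), "rvec" (rotation vector, rad) and "tvec" (3), from world to camera coordinates, as OpenCV has them; the wrist camera has in their place "hand_eye" (4x4, takes a point from camera to tool coordinates, whose origin is the TCP and whose axes are the flange's). Camera axes: x right, y down, z forward; pixel columns grow to the right and rows downward; lengths in mm; the calibration is good to about 2 mm. A picture is of the moment at which its call begins: read the wrist's pose just before it. There is no depth.
- env.job_done(): hands the job in; it is judged then, once.
The state is a dict: "time": time; "q": joint angles; "joint_vel": joint speeds; "joint_efforts": joint torques, N m; "tool_pos": TCP position; "ee_rot": TCP orientation; "ft_force": force on the tool from outside, world axes, zero at the start; "torque": the same for the moment, N m; "opening": opening from 0.0 (shut) to 1.0 (fully open); "gripper_force": force on a finger pad.
Only numpy, scipy, OpenCV 4.12 (cv2) and the standard library are available. Lean on these libraries where they do the work, as an engineer would, in place of code of your own. Each camera call takes 0.05 s, during which the arm holds its last target. There are 200 camera calls.

## Task

Lift the yellow round doll's tabletop out of the slack bench clamp and stand it upright on its rim in the empty place of the wire drying rack, between the tines. Lower it all the way onto the rails rather than dropping it, let go, and leave the rosewood and white tops standing where they are.

Things in the scene. Friction and masses are not known exactly. Their poses are not given: they have to be found in the camera images.
- yellow_top: Yellow round wooden tabletop: disc of 90 mm diameter, 10 mm thick, about 55 g, standing loose on its rim in the fixed, slack jaws (14 mm apart) of a dark iron bench clamp with red knob; lifts straight out. Centre 68 mm above the table, rim up to 113, jaw tops at 56: its upper half is free on both faces. Origin at the disc's centre; y is the disc's axis (normal to its flat faces).
- free_place (a point): Empty place of the fixed drying rack: where the centre of a standing 90 mm disc rests, 60 mm above the table; z up, y along the disc's axis (either way), x along the disc. Green wire tines (tips 62 mm above the table) at 26 mm either way in x leave 14 mm across y, flaring above 42 mm to 34 mm at the tips. Two rails below stop rolling; a lean of 8 degrees is normal. Rosewood top 84 mm off at +y.
- rosewood_top: Dark rosewood round wooden tabletop: disc of 90 mm diameter, 10 mm thick, about 55 g, already standing in the other place of the rack; not to be disturbed. Origin at the disc's centre; y is the disc's axis (normal to its flat faces).
- white_top: White round wooden tabletop: disc of 90 mm diameter, 10 mm thick, about 55 g, standing in a slotted plywood stand; not to be disturbed. Origin at the disc's centre; y is the disc's axis (normal to its flat faces).
There are look-alikes about, which are no part of the job. There is more than one size of the yellow_top; the one meant has the size given above. Leave any pink look-alike of the part that bears free_place alone.

How it is judged:
By the outcome, as a careful person would: the job done as asked, in the order asked, and still so for the second after the job is handed in, with the robot touching nothing.
It also fails if it takes over 43 s, if anything falls off the work surface, if the arm or the gripper's body presses on something with over 40 N, if the wrist force passes 120 N, or if a joint passes its speed limit or range.

## Working session

There is one attempt and no reset: what is moved stays moved. The work goes in short steps, Python scripts to look and compute and a shell command to move; the robot and the scene stay as the last step left them, time stands still between calls to the robot, and variables do not carry over. Pictures are saved under pics/ and viewed, at most 10 in all, crops included, and the job is handed in when it is done.

```bash
mkdir -p pics
cat > h.py <<'E'
import numpy as np, cv2
from rig import env
def snap(n,f=None):
    s=env.state(); d=env.snapshot(n)
    if f: cv2.imwrite('pics/'+f,d['pixels'])
    return s,d
E
python3 - <<'E'
from h import *
s,_=snap('scene','scene.png'); snap('side','side.png')
print({k:np.round(v,3) for k,v in s.items()})
E
```

```text
{'time': np.float64(0.0), 'q': array([ 1.166,  0.207,  1.543, -0.   ,  1.393, -0.151]), 'joint_vel': array([ 0.001,  0.002,  0.001, -0.   , -0.001,  0.   ]), 'joint_efforts': array([ 2.0000e-03, -3.7087e+01, -2.8142e+01,  7.0000e-02,  3.6000e-02,
       -0.0000e+00]), 'tool_pos': array([144.615, 555.718, 215.307]), 'ee_rot': array([-0.   ,  0.127,  0.992, -0.001]), 'ft_force': array([0.671, 0.531, 0.156]), 'torque': array([-0.008,  0.025,  0.002]), 'gripper_force': np.float64(0.0), 'opening': np.float64(1.002)}
```

View pics/scene.png

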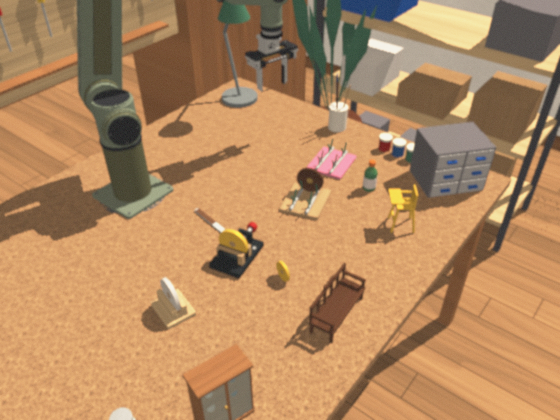

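View pics/side.png

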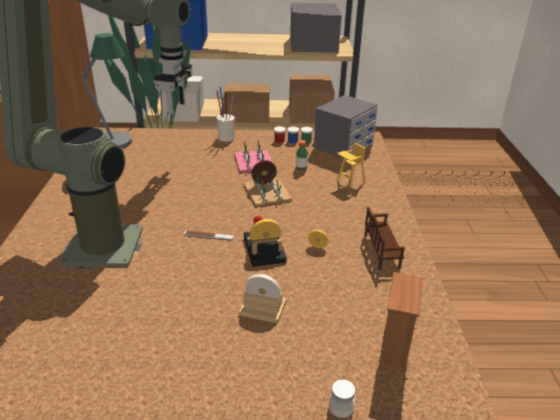

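The clamp with the yellow disc is at about (236,240) in scene and (265,230) in side. The tan rack with the rosewood top is at about (306,190) and (266,185), and the pink rack is the look-alike. I'll triangulate roughly and make an enlarged view.

```bash
cat >> h.py <<'E'
def cam(d):
    K=np.array([[d['fx'],0,d['cx']],[0,d['fy'],d['cy']],[0,0,1.]])
    R=cv2.Rodrigues(np.array(d['rvec'],float))[0]; return K,R,np.array(d['tvec'],float).reshape(3)
def ray(d,uv):
    K,R,t=cam(d); return -R.T@t, R.T@np.linalg.inv(K)@np.array([*uv,1.])
def onz(d,uv,z):
    o,v=ray(d,uv); return o+v*(z-o[2])/v[2]
def tri(d1,u1,d2,u2):
    P=[]
    for d in(d1,d2):
        K,R,t=cam(d); P.append(K@np.c_[R,t])
    X=cv2.triangulatePoints(P[0],P[1],np.array(u1,float),np.array(u2,float)); return (X[:3]/X[3]).ravel()
E
python3 - <<'E'
from h import *
_,a=snap('scene');_,b=snap('side')
for n,u,v in [('yel top-ish centre',(236,240),(265,231)),('rosewood',(310,180),(264,173)),('white',(170,295),(263,291))]: print(n,tri(a,u,b,v).round())
for d in (a,b): print(onz(d,(306,200) if d is a else (268,192),10).round())
A=cv2.resize(a['pixels'][160:280,170:350],None,fx=4.4,fy=4.4,interpolation=2)[:,:400*2]
B=cv2.resize(b['pixels'][150:270,200:340],None,fx=4.4,fy=4.4,interpolation=2)
cv2.imwrite('pics/a.png',A);cv2.imwrite('pics/b.png',B)
print(snap('wrist')[1]['hand_eye'])
E
```

```text
yel top-ish centre [471. -15.  67.]
rosewood [463. 350.  57.]
white [ 470. -265.   60.]
[479. 309.  10.]
[478. 300.  10.]
[[ 5.65006430e-04 -9.60506275e-01 -2.78257751e-01  8.07185951e+01]
 [ 9.99999801e-01  6.20911761e-04 -1.12785092e-04  3.46371607e-01]
 [ 2.81104299e-04 -2.78257632e-01  9.60506435e-01 -1.68234135e+02]
 [ 0.00000000e+00  0.00000000e+00  0.00000000e+00  1.00000000e+00]]
```

View pics/a.png

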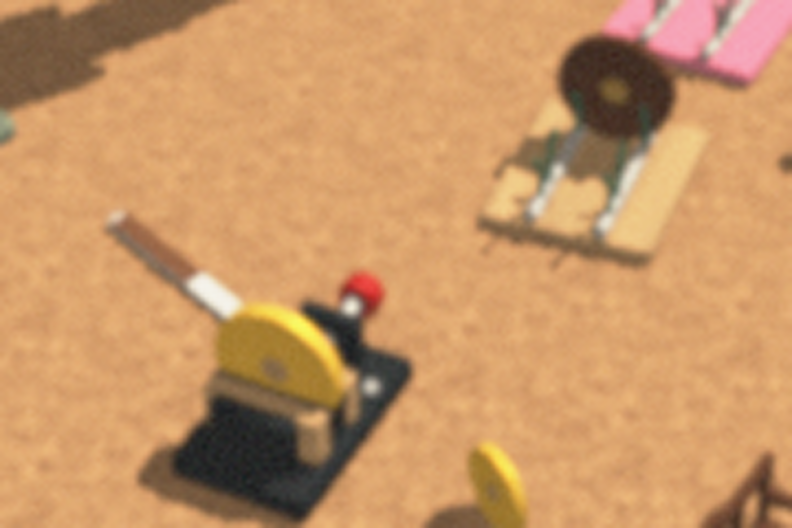

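In the enlarged view the yellow disc's face points toward the camera and lower right. The red knob sits behind it, and the free place is at the near end of the rails. I'm moving the wrist camera over the rack first.

```bash
python3 -m creep '[[[-0.41,-0.19,0.01],[0,0,0]],[[-0.41,-0.19,0.01],[0,0,0]],[[-0.41,-0.19,0.01],[0,0,0]],[[-0.41,-0.19,0.01],[0,0,0]],[[-0.41,-0.19,0.01],[0,0,0]],[[-0.41,-0.19,0.01],[0,0,0]],[[-0.41,-0.19,0.01],[0,0,0]],[[-0.41,-0.19,0.01],[0,0,0]],[[-0.41,-0.19,0.01],[0,0,0]],[[-0.41,-0.19,0.01],[0,0,0]]]'
python3 - <<'E'
from h import *
s,d=snap('wrist','w1.png'); print(s['time'],s['q'].round(2),s['tool_pos'],s['ee_rot'])
E
```

```text
time: 1.5
tool_pos: [492.6, 270.3, 206.3]
ee_rot: [-0.0, 0.126, 0.992, 0.0]
ft_force: [0.3, -0.2, 0.2]
opening: 1.001
gripper_force: 0.0
1.5 [ 0.35  0.19  1.59  0.    1.37 -0.97] [492.56327498 270.31722494 206.3058809 ] [-4.87495101e-04  1.26253274e-01  9.91997915e-01  1.01027456e-04]
```

View pics/w1.png

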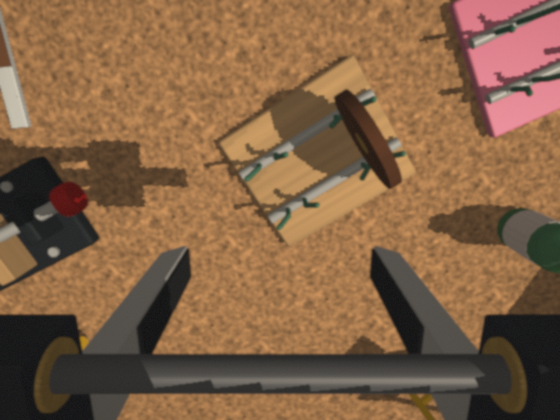

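The rack is at the centre, with free-place tines near (255,170), (282,155), (283,215) and (311,204). The rosewood top is around (368,138). I'll zoom in and find the tine blobs.

```bash
cat >> h.py <<'E'
from scipy.spatial.transform import Rotation as Ro
def wz(s,d,uv,z):
    q=s['ee_rot']; R=Ro.from_quat([q[1],q[2],q[3],q[0]]).as_matrix()
    H=np.array(d['hand_eye']); v=R@H[:3,:3]@np.array([(uv[0]-d['cx'])/d['fx'],(uv[1]-d['cy'])/d['fy'],1])
    o=R@H[:3,3]+s['tool_pos']; return o+v*(z-o[2])/v[2]
E
python3 - <<'E'
from h import *
s,d=snap('wrist'); p=d['pixels']; i=p.astype(int)
m=((i[...,1]>i[...,2]+8)).astype(np.uint8); m[:80]=0;m[250:]=0;m[:,:210]=0;m[:,420:]=0
n,l,st,c=cv2.connectedComponentsWithStats(m)
for k in range(1,n):
    if st[k,4]>8: print(st[k],c[k].round(1),wz(s,d,c[k],50)[:2].round(1))
cv2.imwrite('pics/w1z.png',cv2.resize(p[70:250,210:420],None,fx=3.3,fy=3.3,interpolation=2))
E
```

```text
[363  97  13   8  47] [369.2 100.4] [432.7 363.2]
[330 115  11  13  68] [335.  120.5] [441.6 332.1]
[274 152  14   7  55] [280.  155.1] [458.4 279.6]
[395 152  10   4  27] [400. 154.] [483.5 380.9]
[361 163   9  16  56] [364.4 169.1] [488.8 348.4]
[245 164  16  17  93] [252.8 172.4] [467.2 252.5]
[303 199  16   8  48] [309.8 203.5] [507.4 294.8]
[278 209  12  20  75] [284.4 219.1] [516. 269.]
```

View pics/w1z.png

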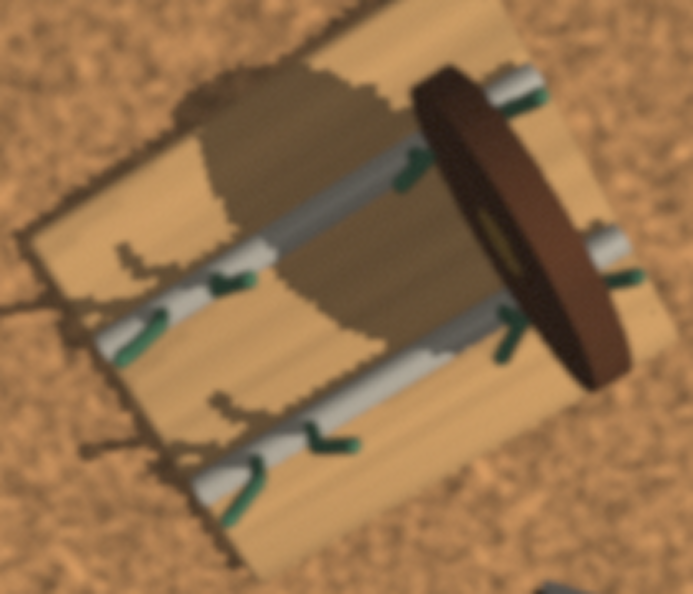

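Run:
```python
from h import *
s,d=snap('wrist')
f=lambda L,z:np.array([wz(s,d,(210+x/3.3,70+y/3.3),z)[:2] for x,y in L])
F=f([(120,360),(252,280),(230,520),(355,446)],62)
B=f([(163,317),(215,290),(258,463),(310,428)],42)
W=f([(400,187),(545,97),(502,358),(640,276)],62)
print(F.round(1),B.round(1))
print('free',F.mean(0),B.mean(0),'rose',W.mean(0)); 
y=W.mean(0)-F.mean(0);print('sep',np.hypot(*y),'ang',np.degrees(np.arctan2(y[1],y[0])))
x=F[2:].mean(0)-F[:2].mean(0);print(np.hypot(*x),'xang',np.degrees(np.arctan2(x[1],x[0])))
print('red knob px (69,198)',wz(s,d,(69,198),55))
```

```text
[[469.5 247.1]
 [457.9 285.3]
 [518.9 263.8]
 [507.2 300.9]] [[464.5 258.9]
 [460.9 274.5]
 [511.1 273.9]
 [504.9 290.5]]
free [488.38886956 274.27680308] [485.32900704 274.482422  ] rose [463.07434103 353.9670764 ]
sep 83.61438283302934 ang 107.62304670150765
51.90882909569878 xang 18.113992926335843
red knob px (69,198) [447.9855171  89.353638   55.       ]
```

```bash
python3 -m creep '[[[-0.05,-0.28,0.01],[0,0,-27]],[[-0.05,-0.28,0.01],[0,0,-27]],[[-0.05,-0.28,0.01],[0,0,-27]],[[-0.05,-0.28,0.01],[0,0,-27]],[[-0.05,-0.28,0.01],[0,0,-27]],[[-0.05,-0.28,0.01],[0,0,-27]],[[-0.05,-0.28,0.01],[0,0,-27]]]' 0.1
python3 - <<'E'
from h import *
s,d=snap('wrist','w2.png'); print(s['time'],s['q'].round(2),s['tool_pos'],s['ee_rot'])
E
```

```text
time: 2.52
tool_pos: [471.6, -13.3, 196.6]
ee_rot: [0.0, -0.108, 0.994, 0.0]
ft_force: [0.5, -0.8, 0.1]
opening: 0.451
gripper_force: 0.0
2.525 [-0.21  0.    1.81  0.    1.33 -2.  ] [471.59401571 -13.31354727 196.61472025] [ 1.96634290e-04 -1.08383054e-01  9.94109143e-01  2.96169830e-04]
```

View pics/w2.png

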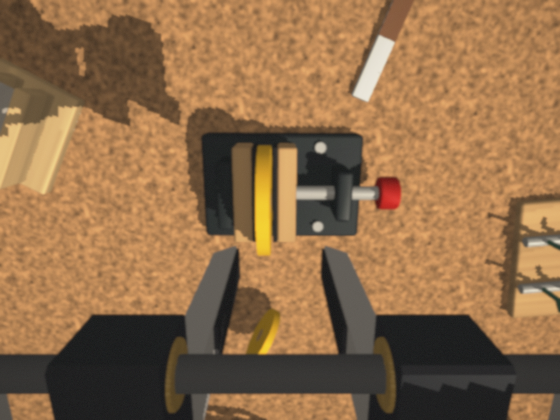

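The yellow rim runs from (264,145) to (264,255), with the jaws on either side almost aligned with the tool. The knob at (388,193) is well to the right, clear of the fingers.

Run:
```python
from h import *
s,d=snap('wrist'); h=cv2.cvtColor(d['pixels'],cv2.COLOR_BGR2HSV)
m=cv2.inRange(h,(21,170,60),(34,255,255)); m[:120]=0;m[265:]=0;m[:,:220]=0;m[:,:]=m; m[:,310:]=0
n,l,st,c=cv2.connectedComponentsWithStats(m);k=1+st[1:,4].argmax();print(st[k],c[k])
ys,xs=np.where(l==k)
e1=(xs[ys<=ys.min()+1].mean(),ys.min());e2=(xs[ys>=ys.max()-1].mean(),ys.max()+1)
E1,E2=wz(s,d,e1,68),wz(s,d,e2,68);print(e1,e2,E1,E2,'mid',(E1+E2)/2,'len',np.hypot(*(E2-E1)[:2]))
x=(E2-E1)[:2];print('disc x ang',np.degrees(np.arctan2(x[1],x[0])))
mid=ys[(ys>190)&(ys<206)]
r=xs[(ys>190)&(ys<206)];print('rim cols',r.min(),r.max(),'z113 at', wz(s,d,((r.min()+r.max())/2,198),113))
q=s['ee_rot'];R=Ro.from_quat([q[1],q[2],q[3],q[0]]).as_matrix();print('tool y ang',np.degrees(np.arctan2(R[1,1],R[0,1])),'mid in tool',R.T@((E1+E2)/2-s['tool_pos']))
j=[wz(s,d,u,56)[:2] for u in((278,144),(278,241),(297,144),(296,241))];print('jaw',[np.degrees(np.arctan2(*(b-a)[::-1])) for a,b in((j[0],j[1]),(j[2],j[3]))])
```

```text
[ 254  145   18  110 1511] [262.30972866 201.83520847]
(np.float64(263.3636363636364), np.int64(145)) (np.float64(262.94736842105266), np.int64(255)) [428.65601126 -35.87677167  68.        ] [520.60777155 -16.99460065  68.        ] mid [474.6318914  -26.43568616  68.        ] len 93.87045649908694
disc x ang 11.60429614429604
rim cols 254 269 z113 at [459.41818918 -28.80200858 113.        ]
tool y ang 102.50205065262352 mid in tool [ 7.86827823e-02 -1.38501154e+01  1.28584940e+02]
jaw [np.float64(12.449429102767935), np.float64(12.667091908839295)]
```

```bash
python3 -m creep '[[[0,-0.0135,0],[0,0,0]],[[0,-0.0135,0.04],[0,0,0]],[[0,-0.0135,0.07],[0,0,0]],[[0,-0.0135,0.09],[0,0,0]],[[0,-0.0135,0.105],[0,0,0]],[[0,-0.0135,0.1125],[0,0,0]],[[0,-0.0135,0.1125],[0,0,0]]]' && python3 -m creep '[[[0,0,0],[0,0,0]],[[0,0,0],[0,0,0]],[[0,0,0],[0,0,0]],[[0,0,0],[0,0,0]],[[0,0,0],[0,0,0]],[[0,0,0],[0,0,0]]]' 1 20
```

```text
time: 3.5
tool_pos: [474.6, -27.5, 83.8]
ee_rot: [-0.0, -0.108, 0.994, 0.0]
ft_force: [0.4, -0.5, -0.0]
opening: 0.452
gripper_force: 0.0
time: 4.25
tool_pos: [474.8, -27.6, 84.2]
ee_rot: [0.0, -0.108, 0.994, -0.0]
ft_force: [-0.6, -0.2, 2.3]
opening: 0.106
gripper_force: 20.0
```

```bash
python3 -m creep '[[[0,0,-0.01],[0,0,0]],[[0,0,-0.03],[0,0,0]],[[0,0,-0.06],[0,0,0]],[[0,0,-0.095],[0,0,0]],[[0,0,-0.12],[0,0,0]],[[0,0,-0.12],[0,0,0]]]' && python3 -m creep '[[[-0.01,0.04,-0.12],[0,0,0]],[[-0.077,0.292,-0.12],[0,0,-5.2]],[[-0.077,0.292,-0.12],[0,0,-5.2]]]' >/dev/null
python3 - <<'E'
from h import *
s=env.state();print({k:np.round(v,3) for k,v in s.items()})
E
```

```text
time: 5.0
tool_pos: [476.2, -27.9, 206.4]
ee_rot: [0.003, -0.108, 0.994, -0.001]
ft_force: [-0.2, -0.6, -1.8]
opening: 0.102
gripper_force: 20.0
{'time': np.float64(5.375), 'q': array([ 0.061, -0.018,  1.636, -0.   ,  1.524, -1.815]), 'joint_vel': array([ 1.031,  0.197, -0.382, -0.003,  0.204,  1.025]), 'joint_efforts': array([-3.7220e+00, -3.1183e+01, -2.8599e+01, -3.0000e-03,  1.5900e-01,
       -9.6700e-01]), 'tool_pos': array([479.93 , 115.83 , 288.978]), 'ee_rot': array([-0.   , -0.152,  0.988, -0.   ]), 'ft_force': array([ 1.016,  0.982, -1.263]), 'torque': array([ 0.066, -0.041, -0.026]), 'gripper_force': np.float64(19.998), 'opening': np.float64(0.105)}
```

I repeated the lift in the second call, so it is higher than planned, which does no harm. I'll let it settle and work out the rest.

```bash
python3 -m creep '[[[0,0,0],[0,0,0]],[[0,0,0],[0,0,0]]]' >/dev/null
cat >> h.py <<'E'
def goal(p,yawdeg):
    s=env.state();q=s['ee_rot'];R=Ro.from_quat([q[1],q[2],q[3],q[0]]).as_matrix()
    a=np.radians(yawdeg);y=np.array([np.cos(a),np.sin(a),0]);z=np.array([0,0,-1.]);G=np.c_[np.cross(y,z),y,z]
    print(s['time'],s['tool_pos'].round(1),'shift',(R.T@(np.array(p)-s['tool_pos'])).round(1),'turn',np.degrees(Ro.from_matrix(R.T@G).as_rotvec()).round(2),s['ft_force'].round(1))
E
python3 -c "
from h import *
goal((487,274,200),107.7)"
```

```text
5.625 [479.4 114.6 287.8] shift [-55.8 149.6  87.6] turn [-0.   -0.17 -0.05] [ 0.2 -0.7 -1.1]
```

```bash
python3 -m creep '[[[-0.056,0.15,0.055],[0,0,0]],[[-0.056,0.15,0.055],[0,0,0]],[[-0.056,0.15,0.055],[0,0,0]],[[-0.056,0.15,0.087],[0,0,0]],[[-0.056,0.15,0.087],[0,0,0]],[[-0.056,0.15,0.087],[0,0,0]],[[-0.056,0.15,0.087],[0,0,0]]]' >/dev/null
python3 - <<'E'
from h import *
goal((487,274,100),107.7)
s,d=snap('wrist'); cv2.imwrite('pics/w3.png',d['pixels'])
E
```

```text
6.5 [489.5 274.1 204.1] shift [  2.7   0.7 104. ] turn [ 0.    0.15 -0.2 ] [ 0.8 -0.3 -0.7]
```

View pics/w3.png

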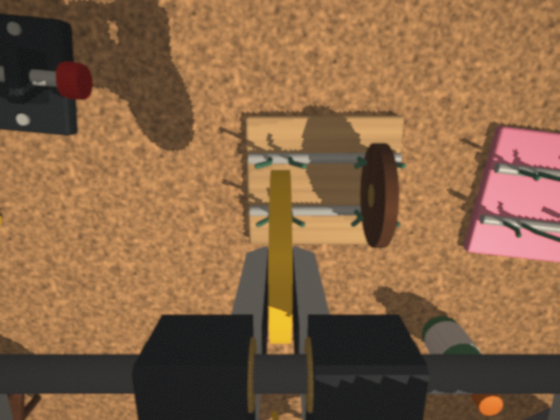

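The disc at column 280 is centred between the free-place tine pairs (262/300 and 262/302). Going down, gently at the end.

```bash
python3 -m creep '[[[0.0025,0.001,0.02],[0,0,0]],[[0.0025,0.001,0.05],[0,0,0]],[[0.0025,0.001,0.075],[0,0,0]],[[0.0025,0.001,0.09],[0,0,0]],[[0.0025,0.001,0.10],[0,0,0]],[[0.0025,0.001,0.108],[0,0,0]],[[0.0025,0.001,0.114],[0,0,0]],[[0.0025,0.001,0.119],[0,0,0]],[[0.0025,0.001,0.123],[0,0,0]],[[0.0025,0.001,0.123],[0,0,0]]]'
python3 - <<'E'
from h import *
goal((487,274,76.2),107.7)
s,d=snap('side');a=d['pixels'][130:220,215:315]
s,e=snap('scene');b=e['pixels'][145:235,255:355]
cv2.imwrite('pics/p1.png',cv2.resize(np.hstack([a,b]),None,fx=4,fy=4,interpolation=2))
E
```

```text
time: 7.8
tool_pos: [485.4, 274.9, 79.2]
ee_rot: [-0.0, -0.153, 0.988, -0.0]
ft_force: [-0.2, -0.3, -0.4]
opening: 0.106
gripper_force: 20.0
7.8 [485.4 274.9  79.2] shift [-1.2 -1.3  3. ] turn [-0.01 -0.03 -0.1 ] [-0.2 -0.3 -0.4]
```

View pics/p1.png

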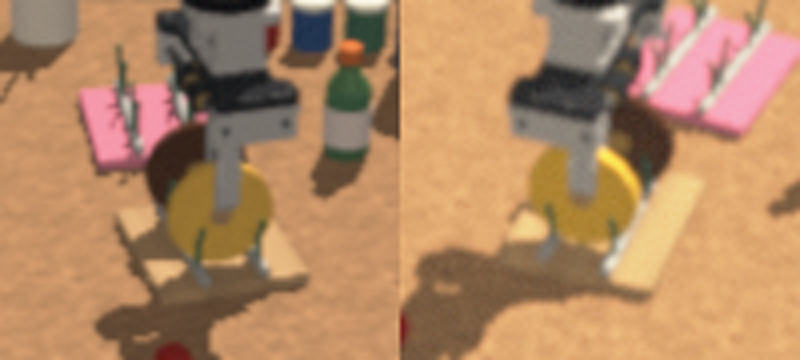

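The disc is between the front tines, seen in front of its lower edge in both views, and there's no contact force yet. I'll creep the last millimetres.

```bash
python3 -m creep '[[[0,-0.0005,0.001],[0,0,0]],[[0,-0.0005,0.002],[0,0,0]],[[0,-0.0005,0.0025],[0,0,0]],[[0,-0.0005,0.003],[0,0,0]],[[0,-0.0005,0.003],[0,0,0]]]'
```

```text
time: 8.52
tool_pos: [486.9, 274.9, 77.6]
ee_rot: [0.001, -0.153, 0.988, 0.0]
ft_force: [0.8, -0.2, 5.6]
opening: 0.104
gripper_force: 20.0
```

```bash
python3 -m creep '[[[0,0,0.0005],[0,0,0]],[[0,0,0.0005],[0,0,0]]]' 1 5; python3 -m creep '[[[0,0,0],[0,0,0]],[[0,0,0],[0,0,0]],[[0,0,0],[0,0,0]],[[0,0,0],[0,0,0]]]' 0.3; python3 -m creep '[[[0,0,-0.01],[0,0,0]],[[0,0,-0.03],[0,0,0]],[[0,0,-0.07],[0,0,0]],[[0,0,-0.13],[0,0,0]],[[0,0,-0.13],[0,0,0]],[[0,0,-0.13],[0,0,0]],[[0,0,-0.13],[0,0,0]]]'
python3 - <<'E'
from h import *
s,d=snap('side');a=d['pixels'][130:220,215:315]
s,e=snap('scene');b=e['pixels'][145:235,255:355]
s,w=snap('wrist');c=cv2.resize(w['pixels'][80:280,200:460],(520,400))
cv2.imwrite('pics/p2.png',np.hstack([np.vstack([cv2.resize(a,(222,200)),cv2.resize(b,(222,200))]),c]))
E
```

```text
time: 8.78
tool_pos: [487.3, 275.0, 77.1]
ee_rot: [0.002, -0.153, 0.988, 0.0]
ft_force: [2.4, 0.7, 5.4]
opening: 0.107
gripper_force: 5.0
time: 9.28
tool_pos: [485.4, 274.3, 75.6]
ee_rot: [-0.0, -0.153, 0.988, -0.0]
ft_force: [0.6, -0.5, -0.8]
opening: 0.349
gripper_force: 0.0
time: 10.15
tool_pos: [484.5, 274.0, 204.1]
ee_rot: [-0.002, -0.153, 0.988, -0.0]
ft_force: [0.2, -0.1, -1.3]
opening: 0.351
gripper_force: 0.0
```

View pics/p2.png

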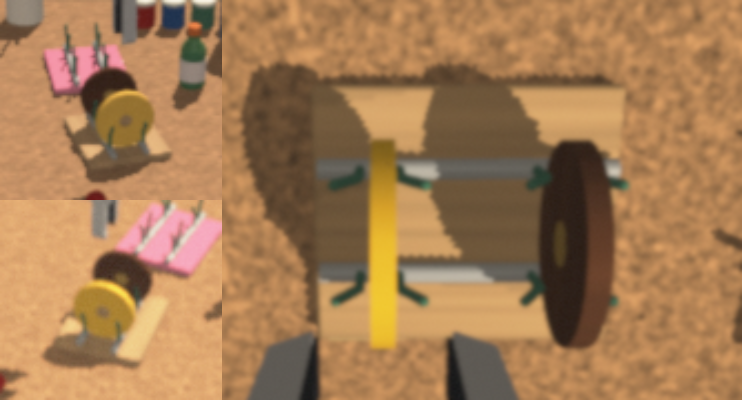

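The yellow disc stands upright between all four tines and is released. The rosewood top is undisturbed and the gripper is clear.

```bash
python3 -c "
from rig import env
print(env.job_done())"
```

```text
the job is handed in; nothing more can be done
None
```

The yellow top is out of the clamp and standing upright on the rails in the rack's empty place, released with the gripper clear. The rosewood top stands where it was, the arm never went near the white top, and I handed the job in at about 10 s.

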